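# Slide the tin off a touch-latch lid and press the lid ajar

### The arm

A 6-joint arm with a two-finger parallel gripper is mounted at the origin on the work surface. World frame = base frame: x ahead of the robot, y to its left, z up, the work surface at z = 0. Lengths are in m, angles in rad, forces in N, time in s.
With the tool pointing down it reaches from about 0.425 to 0.95 m from the base axis. Payload 14.7 kg.
Tool frame: the origin (TCP) lies midway between the tips of the shut fingers; the grasp point (between the pads) lies 19 mm behind it; z points along the fingers, y is the line along which they close (so a half turn about z gives the same grasp; the last joint's range is limited). The gripper opens to 85 mm and grips with 20 to 120 N. Pads are 22 mm wide; open, the fingers measure 114 mm over their backs; the gripper's body (76 mm by 85 mm) begins 54 mm behind the grasp point. The pads swing forward as they close: fully open they stand 13 mm farther back than shut.
Start: joints at [-1.313, 0.48, 1.596, -0, 1.065, -0.047], TCP at [0.195, -0.62, 0.231] pointing down, gripper open.
Joint ranges: [-2.75, 2.75], [-0.82, 2.05], [0.23, 2.67], [-1.56, 4.7], [0.09, 2.69], [-2.92, 2.92]. Speed limits (rad/s): [1.89, 1.89, 2.39, 3.01, 3.01, 3.01].

### API

Orientations are given as a 3x3 rotation matrix whose columns are the frame's x, y, z axes.
In Python, from rig import * gives the robot as it stands.
- The arm moves only by the tool apply_moves, never from a script. Its argument "plan" is a list of rows, each an object of numbers: "dx", "dy", "dz": the shift along the tool's x, y, z in units of 0.15 m (1.0 is 0.15 m); "rx", "ry", "rz": the turn, a rotation vector about the tool's x, y, z in units of 0.1 rad (1.0 is 0.1 rad); "hand": the closure, from -1 (fully open) to 1 (shut). A call has 1 to 5 rows; each row shifts and turns the commanded pose from where the row before left it, along the tool's axes as they then stand; what a row does not reach is not made up. A row lasts 1/12 s, in which the tool goes at most 41.7 mm and 7.16 degrees, less where a joint would pass 70% of its speed; a pose out of reach is approached as far as the arm can. A call with a number of a shift or a turn outside -1 to 1 is refused whole. A call with a gripper value outside its range is refused whole. The fingers move at their own pace and stop on an object; the grip force is fixed at half the most. Time passes only in rows, so rows that do not move let the fingers close. It gives the time, the measured TCP pose, the force, the opening and the grip force at its end, in the units of the state.
- get_obs(): the state, without advancing time (a new reading comes with each control period).
- grab_frame(name): name is "scene" or "side" or "wrist"; returns a dict with "img" (420x560x3 uint8, red, green, blue), "mtx" (3x3 intrinsics, pixels), "distortion" ([k1, k2, p1, p2, k3] as OpenCV has them; the pictures are not rectified), "rvec" (rotation vector, rad) and "tvec" (3), from world to camera coordinates, as OpenCV has them; the wrist camera has in their place "hand_eye" (4x4, takes a point from camera to tool coordinates, whose origin is the TCP and whose axes are the flange's). Camera axes: x right, y down, z forward; pixel columns grow to the right and rows downward; lengths in m; the calibration is good to about 2 mm. A picture is of the moment at which its call begins: read the wrist's pose just before it. There is no depth.
- close_job(): hands the job in; it is judged then, once.
Trained networks look in a picture, given as the dict that the camera call returned (one of the last four; its "shot" number tells which), for a name from the list of things; names that differ only in an ending like _2 or _b are one class to them, and where a whole thing is asked for, a point or a joint stands for the part that bears it (a point fixed in the world has none). Each returns a list of dicts, best first, with "score" (0 to 1); they miss things now and then, are a little off and sometimes report something else, mostly with a low value. They report only what shows in the picture. A call takes as long as a camera call. They do not tell look-alikes from the thing itself.
- boxes_of(picture, target): "bbox" ([left, top, width, height] in pixels, round what is visible of it).
The state is a dict: "t": time; "joint_pos": joint angles; "qd": joint speeds; "joint_efforts": joint torques, N m; "eef_pos": TCP position; "eef_rot": TCP orientation; "ft_force": force on the tool from outside, world axes, zero at the start; "ft_torque": the same for the moment, N m; "grip_width": finger opening in m; "grip_force": force on a finger pad.
Only numpy, scipy, OpenCV 4.12 (cv2) and the standard library are available. Lean on these libraries where they do the work, as an engineer would, in place of code of your own. Each camera call takes 0.05 s, during which the arm holds its last target. There are 200 camera calls.

### The job

A round aluminium tin has been left standing on the spring lid of one of the two storage boxes. Without gripping or lifting it, push the tin gently sideways with your fingers until it stands wholly on the fixed shelf half of the same box, then press down that box's lid near its free front edge so the touch latch lets go and the lid springs ajar. Move your fingers clear so that the lid stands ajar, and leave the other box shut and everything else where it is.

Things in the scene. Friction and masses are not known exactly. Their poses are not given: they have to be found in the camera images.
- hatch_box: The storage box the tin stands on: grey plastic, fixed, 172 mm (its x) by 264 mm (its y), walls 63 mm high. Origin on the counter under it: x -86 to +86 mm, y -138 to +126 mm; front faces its -x, roughly the robot. On top: white touch-latch lid over y -131 to -3, x -79 to +75 mm (top at 65 mm); grey fixed shelf over y +2 to +122, x -85 to +85 mm (top at 64 mm).
- other_box: The second storage box, the same in every size and likewise laid out; its lid must stay shut. A small jar stands on its fixed shelf.
- tin: Round closed aluminium tin, 66 mm diameter (its lid 68 mm), 46 mm high, about 0.13 to 0.25 kg, loose, standing on the hatch_box's lid. Origin at the centre of its underside, z up.
- hatch_lid (a joint): Opening angle of hatch_box's lid, rad; 0 shut. Hinge along its far edge (box x +75 mm, 61 mm up); free edge near the robot. Pressed near the free edge with about 3 to 4 N it sinks; past -0.03 (4 to 5 mm down) the latch lets go; firm stop at -0.05 (7 mm), press to it. Once the finger leaves, the spring raises it in about 1.5 s to rest near 0.44 (free edge 65 mm higher). It does not latch again.
- other_lid (a joint): The same for the other_box's lid: must stay at 0.
- hatch_lid_press (a point): Point on the top of the hatch_box's lid, midway across its width and 24 mm in from its free edge; moves with the lid. Axes as the box's when shut.
- shelf_mid (a point): Centre of the top of hatch_box's fixed shelf (box x 0, y +60.5 mm, 64 mm up), where the tin should go; axes as the box's. The shelf ends in a stop rim 4 mm thick, 8 mm high at box y +122.5 to +126.5 mm. A tin with its whole base on the shelf has its centre at box y +35 to +89 mm.
- jar: Small glass jar with a steel cap, 48 mm diameter, 44 mm high, on the other_box's shelf. Bystander. Origin under its middle.
- glue_gun: Yellow plastic glue gun lying on its side at the back of the counter, about 170 by 125 mm, 38 mm high. Bystander.
- pliers: Chrome pliers lying flat in front of the boxes, about 180 mm long, 13 mm high. Bystander.
- ashtray: White ceramic ashtray with screws in it, 92 mm across, 32 mm high, in front between the boxes. Bystander.
- caddy: Clear acrylic caddy with pens, 85 by 160 mm, 85 mm high (pens up to 130 mm), at the back. Bystander.
- screwdriver: Screwdriver, 180 mm long, lying at the back. Bystander.
Not all that is in view belongs to the job. What is shaped like the tin but black or turquoise is not meant.

How it is judged:
On the way, in this order (a step that is already met when the one before it is completed fails the run):
1. the tin stands upright wholly on the fixed shelf, the lid still shut (y of tin in the frame of hatch_box between 0.034 and 0.094 m and x of tin in the frame of hatch_box between -0.07 and 0.07 m and z of tin in the frame of hatch_box between 0.058 and 0.07 m and angle between tin's own z axis and vertical below 0.1 rad and value of joint hatch_lid below 0.05 rad and linear speed of tin below 0.02 m/s), for 0.2 s.
2. the lid is pressed in with the fingers until the latch lets go (value of joint hatch_lid below -0.02 rad and contact force between the fingers and hatch_box above 0.5 N), for 0.02 s.
3. the lid has sprung ajar (value of joint hatch_lid above 0.3 rad), for 0.2 s.
At the end, for the whole second after the job is handed in: The hatch_box's lid stands ajar (0.3 to 0.6 rad), the tin stands upright and still on the same box's fixed shelf, off the lid (box y 34 to 94 mm, x within 70 mm), and the other lid is shut (y of tin in the frame of hatch_box between 0.034 and 0.094 m and x of tin in the frame of hatch_box between -0.07 and 0.07 m and z of tin in the frame of hatch_box between 0.058 and 0.07 m and angle between tin's own z axis and vertical below 0.1 rad and value of joint hatch_lid between 0.3 and 0.6 rad and linear speed of tin below 0.02 m/s and value of joint other_lid between -0.01 and 0.03 rad); the robot touches nothing.
It fails at once if the tin is lifted, dropped off the box or tipped (z of tin in the frame of hatch_box above 0.077 m or z of tin in the frame of hatch_box below 0.045 m or angle between tin's own z axis and vertical above 0.35 rad).
It fails at once if the tin is gripped or shoved hard (over 15 N) (contact force between the fingers and tin above 15 N).
It fails at once if the lid springs up under the tin (value of joint hatch_lid above 0.08 rad and y of tin in the frame of hatch_box below 0.02 m).
It fails at once if the other box's latch is released (value of joint other_lid above 0.05 rad).
It fails at once if a bystander is shifted by more than 25 mm (distance of any of jar, glue_gun, pliers, ashtray, caddy, screwdriver from where it was at the start of the episode above 0.025 m).
It also fails if it takes over 51 s, if anything falls off the work surface, if the arm or the gripper's body presses on something with over 40 N, if the wrist force passes 120 N, or if a joint passes its speed limit or range.

## Working session

There is one attempt and no reset: what is moved stays moved. The work goes in short steps, Python scripts to look and compute and a tool call to move; the robot and the scene stay as the last step left them, time stands still between calls to the robot, and variables do not carry over. Pictures are saved under pics/ and viewed, at most 10 in all, crops included, and the job is handed in when it is done.

Besides the shell and the picture viewer there is one more tool, called after "Emit:" as a command line: name --argument value ..., lists and objects as JSON in quotes. apply_moves: Moves the arm, as the interface text tells. Shifts and turns lie within -1 to 1; 1 stands for 0.15 m of shift or 0.1 rad of turn. Its arguments: {"type":"object","properties":{"plan":{"type":"array"}},"required":["plan"]}

```bash
mkdir -p pics; ls; cat > h.py <<'E'
from rig import *
import numpy as np, cv2
def ray(f,u,v):
    R=cv2.Rodrigues(np.array(f["rvec"],float))[0];t=np.array(f["tvec"],float).ravel()
    p=cv2.undistortPoints(np.array([[[u,v]]],float),np.array(f["mtx"],float),np.array(f["distortion"],float))[0,0]
    return -R.T@t, R.T@np.array([p[0],p[1],1.])
def onz(f,u,v,z):
    c,d=ray(f,u,v); return c+d*(z-c[2])/d[2]
def proj(f,P):
    return cv2.projectPoints(np.array(P,float).reshape(-1,1,3),np.array(f["rvec"],float),np.array(f["tvec"],float),np.array(f["mtx"],float),np.array(f["distortion"],float))[0].reshape(-1,2)
E
python3 - <<'E'
from h import *
o=get_obs(); print({k:np.round(v,3) for k,v in o.items()})
for n in ["scene","side"]:
    f=grab_frame(n); cv2.imwrite(f"pics/{n}0.png",f["img"][...,::-1]); np.save(f"{n}0.npy",f,allow_pickle=True)
    print(n,"cam",ray(f,280,210))
    for t in ["hatch_box","tin","jar","hatch_lid","caddy"]:
        print(t,[(np.round(b["bbox"]),round(b["score"],2)) for b in boxes_of(f,t)])
E
```

```text
pics
{'t': np.float64(0.0), 'joint_pos': array([-1.313,  0.481,  1.597, -0.   ,  1.065, -0.047]), 'qd': array([-0.   , -0.002,  0.001,  0.001,  0.001, -0.002]), 'joint_efforts': array([ 4.0000e-03, -9.5064e+01, -4.3017e+01,  0.0000e+00,  1.2000e-02,
        0.0000e+00]), 'eef_pos': array([ 0.195, -0.62 ,  0.231]), 'eef_rot': array([[ 0.954,  0.3  , -0.   ],
       [ 0.3  , -0.954,  0.001],
       [ 0.   , -0.001, -1.   ]]), 'ft_force': array([ 0.376, -0.379,  0.541]), 'ft_torque': array([0.029, 0.004, 0.003]), 'grip_force': np.float64(0.0), 'grip_width': np.float64(0.085)}
scene cam (array([ 1.0927127 , -0.2375087 ,  0.82628476]), array([-0.59010821,  0.24183315, -0.7702827 ]))
hatch_box [(array([109., 220., 128.,  89.]), 0.81)]
tin [(array([ 98., 203.,  29.,  29.]), 0.77), (array([117., 223.,  33.,  39.]), 0.71), (array([146., 193.,  29.,  29.]), 0.64)]
jar [(array([399., 161.,  20.,  24.]), 0.89)]
hatch_lid [(array([111., 227.,  66.,  60.]), 0.88), (array([246., 171.,  38.,  33.]), 0.71), (array([166., 343.,  87.,  27.]), 0.27)]
caddy [(array([376., 233.,  89.,  74.]), 0.9)]
side cam (array([0.32252632, 0.93315394, 0.8620955 ]), array([ 0.17948337, -0.74815443, -0.63885567]))
hatch_box [(array([255., 140.,  86.,  67.]), 0.96)]
tin [(array([353., 151.,  20.,  17.]), 0.75), (array([310., 133.,  19.,  24.]), 0.71), (array([348., 169.,  17.,  22.]), 0.68)]
jar [(array([244., 292.,  19.,  25.]), 0.59), (array([257., 137.,  83.,  69.]), 0.35)]
hatch_lid [(array([282., 141.,  56.,  28.]), 0.69)]
caddy [(array([139., 228.,  67.,  73.]), 0.97)]
```

View pics/scene0.png

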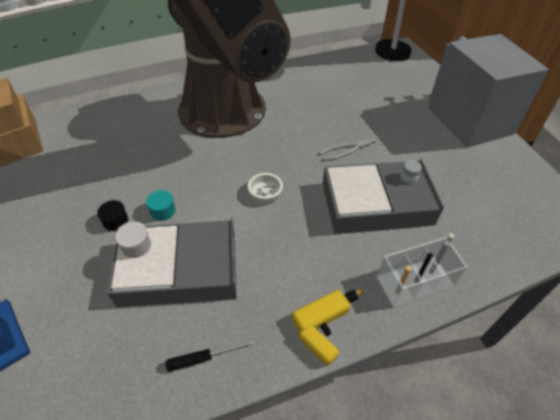

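View pics/side0.png

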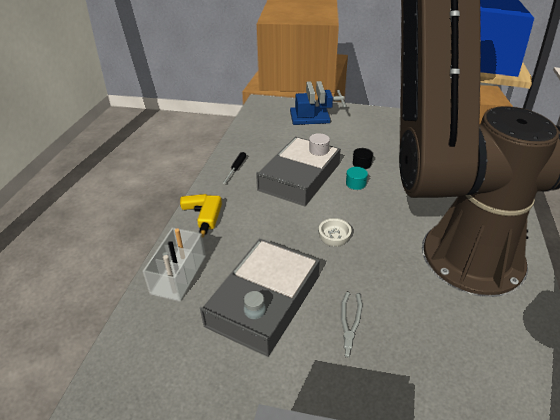

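The scene view shows the grey tin (132,240) on the white lid of the left-hand box (about 110–236, 222–300), with its shelf to the right, towards +y. The black and turquoise look-alikes stand on the counter. I'll enlarge that box to fit its pose.

```bash
python3 - <<'E'
import numpy as np,cv2
a=cv2.imread("pics/scene0.png")[195:310,95:245]; b=cv2.imread("pics/side0.png")[125:210,245:355]
a=cv2.resize(a,None,fx=5,fy=5,interpolation=cv2.INTER_CUBIC);b=cv2.resize(b,None,fx=7,fy=7,interpolation=cv2.INTER_CUBIC)
cv2.imwrite("pics/a.png",a);cv2.imwrite("pics/b.png",b)
E
```

```text
(no output)
```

View pics/a.png

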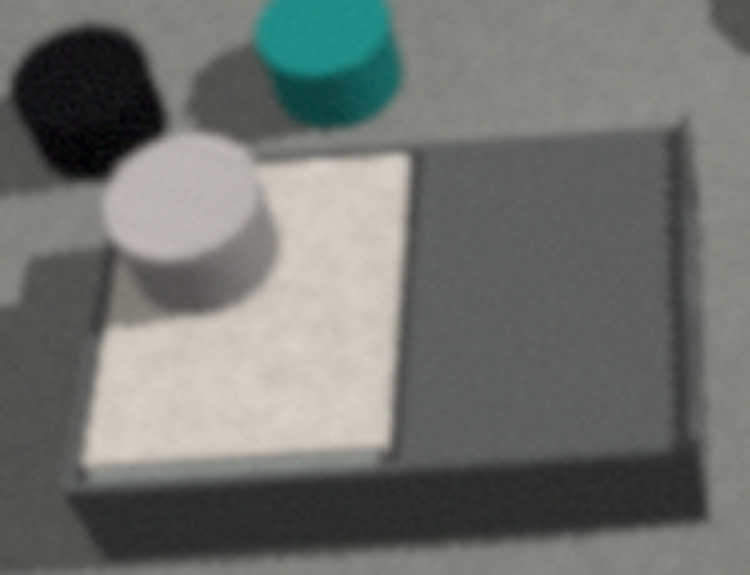

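View pics/b.png

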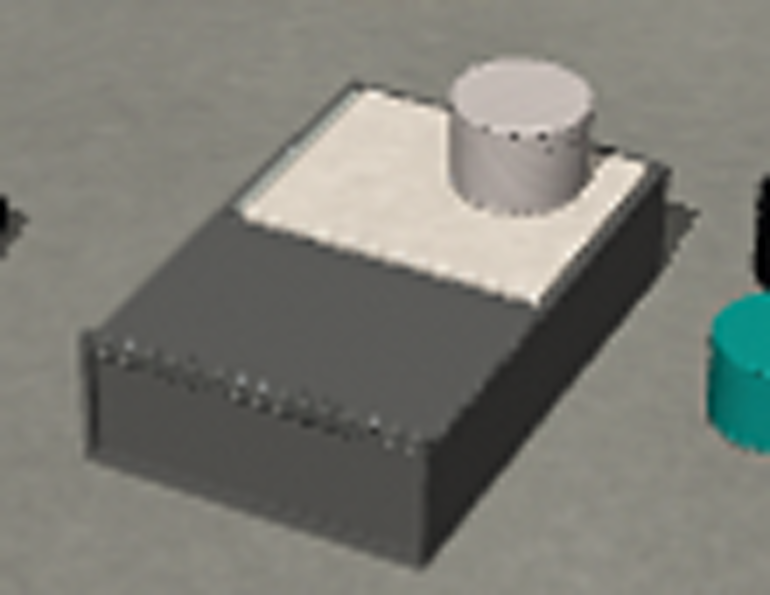

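```bash
cat > fit.py <<'E'
from h import *
from scipy.optimize import least_squares
A=np.load("scene0.npy",allow_pickle=True).item();B=np.load("side0.npy",allow_pickle=True).item()
pa=[((-79,-3,65),(411,153)),((75,-3,65),(390,447)),((75,-131,65),(83,468)),((86,-138,0),(107,560)),((86,126.5,0),(706,518))]
pb=[((-86,126.5,0),(423,567)),((86,126.5,0),(88,460)),((-79,-3,65),(537,304)),((75,-3,65),(243,214)),((75,-131,65),(365,90)),((-79,-131,65),(645,160))]
def W(p,q):
    c,s=np.cos(p[2]),np.sin(p[2]); q=np.array(q)/1000.
    return np.c_[p[0]+c*q[:,0]-s*q[:,1],p[1]+s*q[:,0]+c*q[:,1],q[:,2]]
def res(p):
    r=[]
    for f,l,k,o in((A,pa,5,(95,195)),(B,pb,7,(245,125))):
        uv=(np.array([x[1] for x in l])+.5)/k-.5+o
        r.append(proj(f,W(p,[x[0] for x in l]))-uv)
    return np.vstack(r)
s=least_squares(lambda p:res(p).ravel(),[.5,-.4,0],loss="soft_l1"); p=s.x
print("box",p); print(res(p).round(1))
for f,uv,k,o in((A,(183,198),5,(95,195)),(B,(521,97),7,(245,125))):
    w=onz(f,*((np.array(uv)+.5)/k-.5+o),.111); c,sn=np.cos(p[2]),np.sin(p[2]); d=w[:2]-p[:2]
    print("tin",w,"in box",c*d[0]+sn*d[1],-sn*d[0]+c*d[1])
print("shelf,press",W(p,[(0,60.5,64),(-55,-67,65)]))
E
python3 fit.py
```

```text
box [ 0.54279737 -0.25564028 -0.27611607]
[[-0.4 -0.4]
 [-0.2 -0.5]
 [-0.2 -0.6]
 [ 0.2  0.4]
 [ 1.3  0.2]
 [-0.1  0.5]
 [-0.6 -0.1]
 [ 0.2 -1.4]
 [-0.5 -0.7]
 [-0.2 -0.6]
 [ 0.5  0.3]]
tin [ 0.49426583 -0.33362121  0.111     ] in box -0.02543401782787015 -0.08825784236072372
tin [ 0.49029031 -0.33042532  0.111     ] in box -0.03013021082937923 -0.08626682390694437
shelf,press [[ 0.55929094 -0.19743193  0.064     ]
 [ 0.47161509 -0.30510827  0.065     ]]
```

```bash
cat > plan.py <<'E'
from h import *
from scipy.spatial.transform import Rotation as Ro
BP=(.5428,-.2556,-.2761)
def b2w(x,y,z):
    c,s=np.cos(BP[2]),np.sin(BP[2]); return np.array([BP[0]+c*x-s*y,BP[1]+s*x+c*y,z])
def w2b(w):
    c,s=np.cos(BP[2]),np.sin(BP[2]); d=np.array(w)[:2]-BP[:2]; return np.array([c*d[0]+s*d[1],-s*d[0]+c*d[1],w[2]])
YB=[-np.sin(BP[2]),np.cos(BP[2]),0]; XB=[np.cos(BP[2]),np.sin(BP[2]),0]
RG=np.array([YB,XB,[0,0,-1]]).T   # tool x = box y, tool y = box x, z down
def rows(goal,n,rot=True):
    o=get_obs();p=np.array(o["eef_pos"]);R=np.array(o["eef_rot"])
    rv=Ro.from_matrix(R.T@RG).as_rotvec()/n*rot; st=(goal-p)/n
    print("at box",w2b(p).round(4),"rv total",(rv*n).round(3))
    for i in range(n):
        d=R.T@st/.15; print(dict(zip(["dx","dy","dz","rx","ry","rz"],np.round(np.r_[d,rv/.1],3).tolist())))
        R=R@Ro.from_rotvec(rv).as_matrix()
E
python3 -c "
from plan import *
rows(b2w(-.028,-.147,.16),12)"
```

```text
at box [-0.2352 -0.4454  0.2313] rv total [-0.   -0.   -0.99]
{'dx': 0.187, 'dy': -0.075, 'dz': 0.04, 'rx': -0.0, 'ry': -0.0, 'rz': -0.825}
{'dx': 0.193, 'dy': -0.06, 'dz': 0.04, 'rx': -0.0, 'ry': -0.0, 'rz': -0.825}
{'dx': 0.197, 'dy': -0.044, 'dz': 0.04, 'rx': -0.0, 'ry': -0.0, 'rz': -0.825}
{'dx': 0.2, 'dy': -0.027, 'dz': 0.04, 'rx': -0.0, 'ry': -0.0, 'rz': -0.825}
{'dx': 0.202, 'dy': -0.011, 'dz': 0.04, 'rx': -0.0, 'ry': -0.0, 'rz': -0.825}
{'dx': 0.202, 'dy': 0.006, 'dz': 0.04, 'rx': -0.0, 'ry': -0.0, 'rz': -0.825}
{'dx': 0.201, 'dy': 0.023, 'dz': 0.04, 'rx': -0.0, 'ry': -0.0, 'rz': -0.825}
{'dx': 0.198, 'dy': 0.039, 'dz': 0.04, 'rx': -0.0, 'ry': -0.0, 'rz': -0.825}
{'dx': 0.194, 'dy': 0.055, 'dz': 0.04, 'rx': -0.0, 'ry': -0.0, 'rz': -0.825}
{'dx': 0.189, 'dy': 0.071, 'dz': 0.04, 'rx': -0.0, 'ry': -0.0, 'rz': -0.825}
{'dx': 0.182, 'dy': 0.086, 'dz': 0.04, 'rx': -0.0, 'ry': -0.0, 'rz': -0.825}
{'dx': 0.175, 'dy': 0.101, 'dz': 0.04, 'rx': -0.0, 'ry': -0.0, 'rz': -0.825}
```

Emit:
apply_moves --plan '[{"dx":0.187,"dy":-0.075,"dz":0.04,"rx":0,"ry":0,"rz":-0.825,"hand":0.06},{"dx":0.193,"dy":-0.06,"dz":0.04,"rx":0,"ry":0,"rz":-0.825,"hand":0.06},{"dx":0.197,"dy":-0.044,"dz":0.04,"rx":0,"ry":0,"rz":-0.825,"hand":0.06},{"dx":0.2,"dy":-0.027,"dz":0.04,"rx":0,"ry":0,"rz":-0.825,"hand":0.06},{"dx":0.2,"dy":-0.011,"dz":0.04,"rx":0,"ry":0,"rz":-0.825,"hand":0.06}]'

```text
t: 1.02
eef_pos: [0.3127, -0.5231, 0.2011]
eef_rot: [[0.751, 0.66, 0.0], [0.66, -0.751, -0.0], [-0.0, 0.0, -1.0]]
ft_force: [0.2, -1.5, 0.6]
grip_width: 0.0401
grip_force: 0.0
```

Emit:
apply_moves --plan '[{"dx":0.2,"dy":0.006,"dz":0.04,"rx":0,"ry":0,"rz":-0.825,"hand":0.06},{"dx":0.2,"dy":0.023,"dz":0.04,"rx":0,"ry":0,"rz":-0.825,"hand":0.06},{"dx":0.2,"dy":0.04,"dz":0.04,"rx":0,"ry":0,"rz":-0.825,"hand":0.06},{"dx":0.194,"dy":0.055,"dz":0.04,"rx":0,"ry":0,"rz":-0.825,"hand":0.06},{"dx":0.19,"dy":0.07,"dz":0.04,"rx":0,"ry":0,"rz":-0.825,"hand":0.06}]'

```text
t: 1.43
eef_pos: [0.4299, -0.4269, 0.1711]
eef_rot: [[0.423, 0.906, 0.0], [0.906, -0.423, -0.0], [-0.0, 0.0, -1.0]]
ft_force: [-0.5, 0.0, -1.0]
grip_width: 0.0398
grip_force: 0.0
```

Emit:
apply_moves --plan '[{"dx":0.182,"dy":0.086,"dz":0.04,"rx":0,"ry":0,"rz":-0.825,"hand":0.06},{"dx":0.175,"dy":0.1,"dz":0.04,"rx":0,"ry":0,"rz":-0.825,"hand":0.06},{"dx":0,"dy":0,"dz":0,"rx":0,"ry":0,"rz":0,"hand":0.06},{"dx":0,"dy":0,"dz":0,"rx":0,"ry":0,"rz":0,"hand":0.06}]'

```text
t: 1.77
eef_pos: [0.4763, -0.3882, 0.1589]
eef_rot: [[0.27, 0.963, -0.0], [0.963, -0.27, 0.0], [0.0, -0.0, -1.0]]
ft_force: [0.6, -0.2, 0.9]
grip_width: 0.0402
grip_force: 0.0
```

```bash
python3 -c "
from plan import *
o=get_obs();print(o['eef_pos'],o['grip_width'],o['t'])
rows(b2w(-.028,-.147,.078),4)
f=grab_frame('side'); cv2.imwrite('pics/c.png',cv2.resize(f['img'][70:250,200:440,::-1],None,fx=3,fy=3))"
```

```text
[ 0.47632591 -0.38815548  0.15894897] 0.04023517970100107 1.7667
at box [-0.0278 -0.1457  0.1589] rv total [-0.    -0.     0.003]
{'dx': -0.002, 'dy': -0.0, 'dz': 0.135, 'rx': -0.001, 'ry': -0.001, 'rz': 0.007}
{'dx': -0.002, 'dy': -0.0, 'dz': 0.135, 'rx': -0.001, 'ry': -0.001, 'rz': 0.007}
{'dx': -0.002, 'dy': -0.0, 'dz': 0.135, 'rx': -0.001, 'ry': -0.001, 'rz': 0.007}
{'dx': -0.002, 'dy': -0.0, 'dz': 0.135, 'rx': -0.001, 'ry': -0.001, 'rz': 0.007}
```

View pics/c.png

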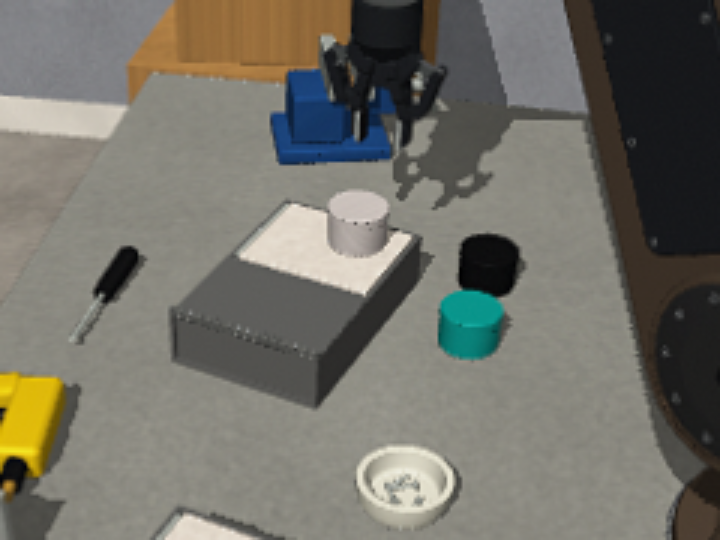

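The picture shows the tin at (358,222), with the fingers above and behind its -y side, clear of it. I'll go down next.

Emit:
apply_moves --plan '[{"dx":-0.01,"dz":0.135,"hand":0.06},{"dz":0.135,"hand":0.06},{"dz":0.135,"hand":0.06},{"dz":0.135,"hand":0.06},{"dx":0,"hand":0.06}]'

```text
validation failed for argument at $.pl...
```

Emit:
apply_moves --plan '[{"dx":0.033,"hand":0.06},{"dx":0.033,"hand":0.06},{"dx":0.033,"hand":0.06},{"dx":0.033,"hand":0.06},{"dx":0.033,"hand":0.06}]'

```text
validation failed for argument at $.pl...
```

```bash
python3 -c "
from plan import *
o=get_obs();print(w2b(o['eef_pos']),o['ft_force'],o['grip_width'],o['t'])
f=grab_frame('side'); cv2.imwrite('pics/d.png',cv2.resize(f['img'][90:220,240:400,::-1],None,fx=4,fy=4))"
```

```text
[-0.02827596 -0.14671797  0.15921199] [-0.67821084 -0.55286884  0.34825366] 0.04015861648470305 1.8167
```

View pics/d.png

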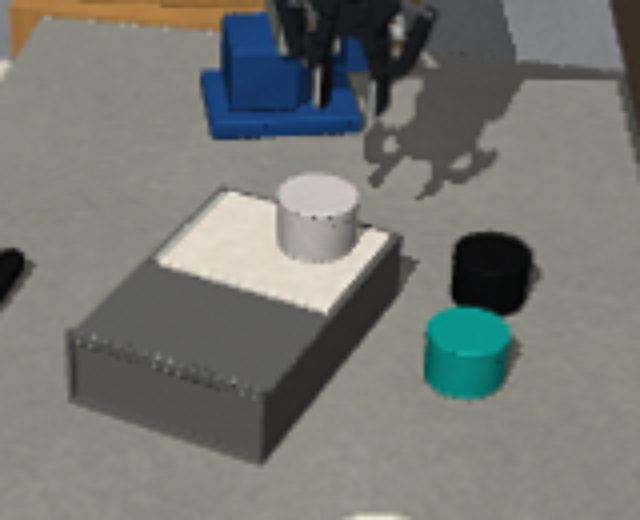

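The picture shows nothing has moved: the tin is still at (317,218). Both calls were refused because every row needs all of its fields.

Emit:
apply_moves --plan '[{"dx":0,"dy":0,"dz":0.135,"rx":0,"ry":0,"rz":0,"hand":0.06},{"dx":0,"dy":0,"dz":0.135,"rx":0,"ry":0,"rz":0,"hand":0.06},{"dx":0,"dy":0,"dz":0.135,"rx":0,"ry":0,"rz":0,"hand":0.06},{"dx":0,"dy":0,"dz":0.135,"rx":0,"ry":0,"rz":0,"hand":0.06},{"dx":0,"dy":0,"dz":0,"rx":0,"ry":0,"rz":0,"hand":0.06}]'

```text
t: 2.28
eef_pos: [0.4729, -0.389, 0.0753]
eef_rot: [[0.275, 0.962, -0.003], [0.962, -0.275, 0.003], [0.002, -0.004, -1.0]]
ft_force: [-1.5, 0.1, -1.3]
grip_width: 0.04
grip_force: 0.0
```

Emit:
apply_moves --plan '[{"dx":0.03,"dy":0,"dz":0,"rx":0,"ry":0,"rz":0,"hand":0.06},{"dx":0.03,"dy":0,"dz":0,"rx":0,"ry":0,"rz":0,"hand":0.06},{"dx":0.03,"dy":0,"dz":0,"rx":0,"ry":0,"rz":0,"hand":0.06},{"dx":0.03,"dy":0,"dz":0,"rx":0,"ry":0,"rz":0,"hand":0.06},{"dx":0.03,"dy":0,"dz":0,"rx":0,"ry":0,"rz":0,"hand":0.06}]'

```text
t: 2.7
eef_pos: [0.4821, -0.3676, 0.0794]
eef_rot: [[0.272, 0.962, 0.001], [0.962, -0.272, -0.001], [-0.001, 0.001, -1.0]]
ft_force: [-0.4, -2.0, 0.6]
grip_width: 0.0401
grip_force: 1.0
```

Emit:
apply_moves --plan '[{"dx":0.03,"dy":0,"dz":0,"rx":0,"ry":0,"rz":0,"hand":0.06},{"dx":0.03,"dy":0,"dz":0,"rx":0,"ry":0,"rz":0,"hand":0.06},{"dx":0.03,"dy":0,"dz":0,"rx":0,"ry":0,"rz":0,"hand":0.06},{"dx":0.03,"dy":0,"dz":0,"rx":0,"ry":0,"rz":0,"hand":0.06},{"dx":0.03,"dy":0,"dz":0,"rx":0,"ry":0,"rz":0,"hand":0.06}]'

```text
t: 3.12
eef_pos: [0.4879, -0.3458, 0.0784]
eef_rot: [[0.272, 0.962, 0.0], [0.962, -0.272, -0.0], [-0.0, 0.0, -1.0]]
ft_force: [-1.3, -2.9, 2.3]
grip_width: 0.0401
grip_force: 1.6
```

```bash
python3 -c "
from plan import *
o=get_obs();print(w2b(o['eef_pos']),o['ft_force'],o['grip_width'],o['t'])
f=grab_frame('side'); cv2.imwrite('pics/e.png',cv2.resize(f['img'][90:220,240:400,::-1],None,fx=4,fy=4))"
```

```text
[-0.02827643 -0.1017268   0.07840343] [-1.33716604 -2.94241274  2.33104361] 0.04010267954406434 3.1167
```

View pics/e.png

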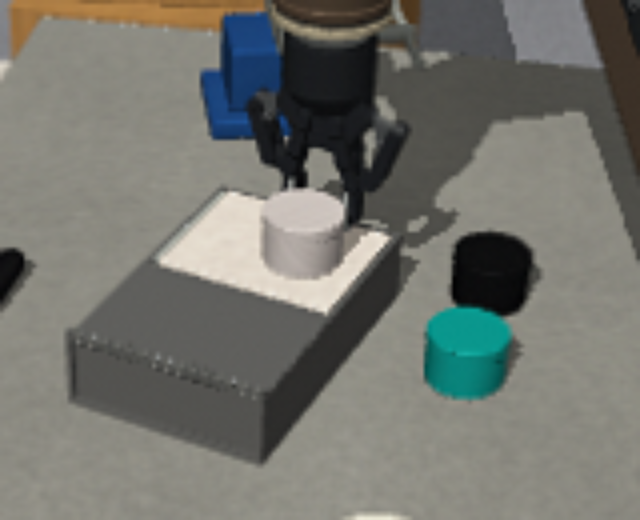

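The picture shows the tin upright at (303,235), about 20 mm along, with gentle contact. I'll keep pushing.

Emit:
apply_moves --plan '[{"dx":0.03,"dy":0,"dz":0,"rx":0,"ry":0,"rz":0,"hand":0.06},{"dx":0.03,"dy":0,"dz":0,"rx":0,"ry":0,"rz":0,"hand":0.06},{"dx":0.03,"dy":0,"dz":0,"rx":0,"ry":0,"rz":0,"hand":0.06},{"dx":0.03,"dy":0,"dz":0,"rx":0,"ry":0,"rz":0,"hand":0.06},{"dx":0.03,"dy":0,"dz":0,"rx":0,"ry":0,"rz":0,"hand":0.06}]'

```text
t: 3.58
eef_pos: [0.4939, -0.324, 0.0783]
eef_rot: [[0.273, 0.962, -0.0], [0.962, -0.273, 0.0], [0.0, -0.0, -1.0]]
ft_force: [0.0, -3.0, 1.9]
grip_width: 0.0402
grip_force: 1.6
```

Emit:
apply_moves --plan '[{"dx":0.03,"dy":0,"dz":0,"rx":0,"ry":0,"rz":0,"hand":0.06},{"dx":0.03,"dy":0,"dz":0,"rx":0,"ry":0,"rz":0,"hand":0.06},{"dx":0.03,"dy":0,"dz":0,"rx":0,"ry":0,"rz":0,"hand":0.06},{"dx":0.03,"dy":0,"dz":0,"rx":0,"ry":0,"rz":0,"hand":0.06},{"dx":0.03,"dy":0,"dz":0,"rx":0,"ry":0,"rz":0,"hand":0.06}]'

```text
t: 4.0
eef_pos: [0.5, -0.3024, 0.0783]
eef_rot: [[0.272, 0.962, -0.0], [0.962, -0.272, 0.0], [0.0, -0.0, -1.0]]
ft_force: [-1.1, -3.4, 3.0]
grip_width: 0.0402
grip_force: 1.6
```

Emit:
apply_moves --plan '[{"dx":0.03,"dy":0,"dz":0,"rx":0,"ry":0,"rz":0,"hand":0.06},{"dx":0.03,"dy":0,"dz":0,"rx":0,"ry":0,"rz":0,"hand":0.06},{"dx":0.03,"dy":0,"dz":0,"rx":0,"ry":0,"rz":0,"hand":0.06},{"dx":0.03,"dy":0,"dz":0,"rx":0,"ry":0,"rz":0,"hand":0.06},{"dx":0.03,"dy":0,"dz":0,"rx":0,"ry":0,"rz":0,"hand":0.06}]'

```text
t: 4.42
eef_pos: [0.5062, -0.2808, 0.0784]
eef_rot: [[0.273, 0.962, 0.0], [0.962, -0.273, -0.0], [-0.0, 0.0, -1.0]]
ft_force: [-0.9, -3.6, 4.5]
grip_width: 0.0402
grip_force: 2.5
```

```bash
python3 -c "
from plan import *
o=get_obs();print(w2b(o['eef_pos']),o['ft_force'],o['grip_width'],o['t'])
f=grab_frame('side'); cv2.imwrite('pics/f.png',cv2.resize(f['img'][90:220,240:400,::-1],None,fx=4,fy=4))
for b in boxes_of(f,'tin'): 
  x,y,w,h=b['bbox']; print(b['score'],x,y,w,h,w2b(onz(f,x+w/2,y+h/2,.088)))
"
```

```text
[-0.02834897 -0.0342172   0.07835964] [-0.94820375 -3.58613405  4.53579998] 0.04015925301819082 4.4167
0.94 346.2 168.1 22.4 23.9 [-0.2155374   0.04269014  0.088     ]
0.58 297.6 148.0 19.8 21.2 [-0.0345869  0.0078297  0.088    ]
0.53 353.7 150.6 20.0 19.5 [-0.19518847 -0.0660305   0.088     ]
```

View pics/f.png

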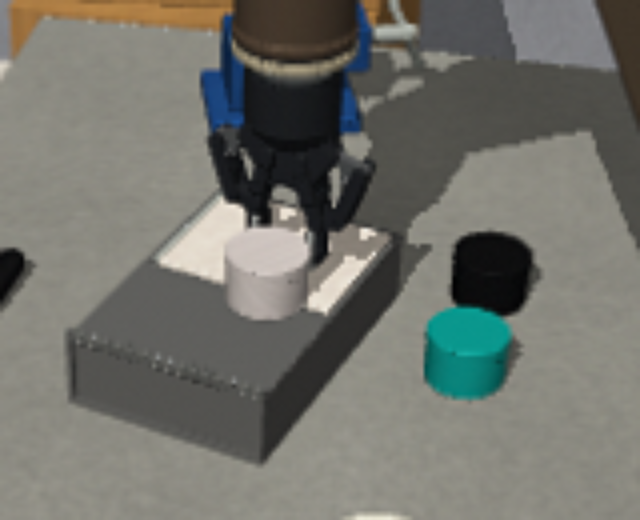

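The picture shows the tin upright at (267,272), straddling the gap. I'll finish the push and rise slightly to take off vertical rubbing.

Emit:
apply_moves --plan '[{"dx":0.03,"dy":0,"dz":-0.004,"rx":0,"ry":0,"rz":0,"hand":0.06},{"dx":0.03,"dy":0,"dz":-0.004,"rx":0,"ry":0,"rz":0,"hand":0.06},{"dx":0.03,"dy":0,"dz":-0.004,"rx":0,"ry":0,"rz":0,"hand":0.06},{"dx":0.03,"dy":0,"dz":-0.004,"rx":0,"ry":0,"rz":0,"hand":0.06},{"dx":0.03,"dy":0,"dz":0,"rx":0,"ry":0,"rz":0,"hand":0.06}]'

```text
t: 4.93
eef_pos: [0.5122, -0.2589, 0.0807]
eef_rot: [[0.273, 0.962, -0.0], [0.962, -0.273, 0.0], [0.0, -0.0, -1.0]]
ft_force: [0.6, -1.4, -1.2]
grip_width: 0.0402
grip_force: 0.5
```

Emit:
apply_moves --plan '[{"dx":0.03,"dy":0,"dz":0,"rx":0,"ry":0,"rz":0,"hand":0.06},{"dx":0.03,"dy":0,"dz":0,"rx":0,"ry":0,"rz":0,"hand":0.06},{"dx":0.03,"dy":0,"dz":0,"rx":0,"ry":0,"rz":0,"hand":0.06},{"dx":0.03,"dy":0,"dz":0,"rx":0,"ry":0,"rz":0,"hand":0.06},{"dx":0.03,"dy":0,"dz":0,"rx":0,"ry":0,"rz":0,"hand":0.06}]'

```text
t: 5.35
eef_pos: [0.5184, -0.2374, 0.0807]
eef_rot: [[0.272, 0.962, -0.0], [0.962, -0.272, 0.0], [0.0, -0.0, -1.0]]
ft_force: [-0.6, -1.0, -1.2]
grip_width: 0.0402
grip_force: 0.5
```

Emit:
apply_moves --plan '[{"dx":0.03,"dy":0,"dz":0,"rx":0,"ry":0,"rz":0,"hand":0.06},{"dx":0.02,"dy":0,"dz":0,"rx":0,"ry":0,"rz":0,"hand":0.06},{"dx":0.01,"dy":0,"dz":0,"rx":0,"ry":0,"rz":0,"hand":0.06},{"dx":0,"dy":0,"dz":0,"rx":0,"ry":0,"rz":0,"hand":0.06}]'

```text
t: 5.68
eef_pos: [0.5208, -0.2288, 0.0807]
eef_rot: [[0.272, 0.962, -0.0], [0.962, -0.272, 0.0], [0.0, -0.0, -1.0]]
ft_force: [-0.5, -1.3, -0.5]
grip_width: 0.0398
grip_force: 0.5
```

```bash
python3 -c "
from plan import *
o=get_obs();print(w2b(o['eef_pos']),o['ft_force'],o['t'])
for n in ['side','scene']:
  f=grab_frame(n); cv2.imwrite('pics/g_%s.png'%n,f['img'][...,::-1])
  for b in boxes_of(f,'tin'): 
    x,y,w,h=b['bbox']; print(n,b['score'],x,y,w,h,w2b(onz(f,x+w/2,y+h/2,.087)))
a=cv2.imread('pics/g_side.png')[110:210,240:360]; b=cv2.imread('pics/g_scene.png')[190:310,90:250]
cv2.imwrite('pics/g.png',np.hstack([cv2.resize(a,(400,333)),cv2.resize(b,(400,333))]))
"
```

```text
[-0.0284499   0.01976256  0.08069544] [-0.52595154 -1.30347393 -0.49327712] 5.6833
side 0.95 286.8 156.8 24.1 20.7 [-0.0313614   0.06193535  0.087     ]
side 0.69 317.6 218.2 33.3 31.6 [-0.24738444  0.28928291  0.087     ]
side 0.64 354.4 147.1 18.0 24.0 [-0.19140654 -0.07384951  0.087     ]
side 0.64 344.9 167.9 20.9 21.8 [-0.20743893  0.03825835  0.087     ]
scene 0.92 187.5 219.7 30.6 32.0 [-0.02634456  0.06144841  0.087     ]
scene 0.88 98.9 202.8 28.6 26.7 [-0.09923323 -0.14527197  0.087     ]
scene 0.83 146.7 197.7 17.8 22.6 [-0.11205042 -0.0489028   0.087     ]
scene 0.46 108.9 216.2 131.3 89.2 [0.03378292 0.00336372 0.087     ]
```

View pics/g.png

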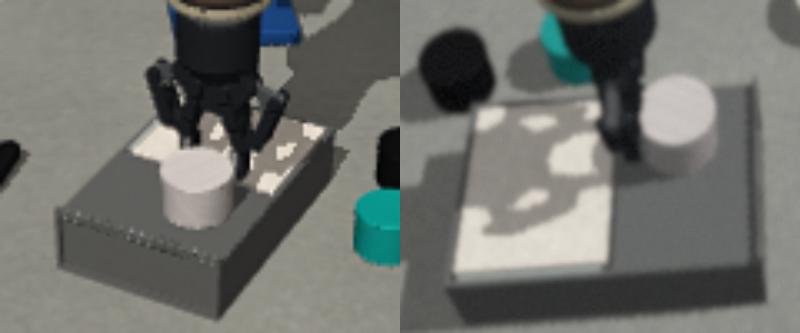

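The picture shows the tin upright on the shelf at about box (-29, +61) mm and the lid shut. I'll back off, shut the fingers and go over the press point.

Emit:
apply_moves --plan '[{"dx":-0.06,"dy":0,"dz":0,"rx":0,"ry":0,"rz":0,"hand":0.06},{"dx":-0.1,"dy":0,"dz":0,"rx":0,"ry":0,"rz":0,"hand":0.06},{"dx":-0.14,"dy":-0.04,"dz":-0.07,"rx":0,"ry":0,"rz":0,"hand":1},{"dx":-0.14,"dy":-0.06,"dz":-0.07,"rx":0,"ry":0,"rz":0,"hand":1},{"dx":-0.14,"dy":-0.06,"dz":0,"rx":0,"ry":0,"rz":0,"hand":1}]'

```text
t: 6.3
eef_pos: [0.474, -0.3082, 0.1032]
eef_rot: [[0.272, 0.962, 0.002], [0.962, -0.272, -0.001], [-0.001, 0.002, -1.0]]
ft_force: [0.3, -1.0, 0.4]
grip_width: 0.0044
grip_force: 0.0
```

Emit:
apply_moves --plan '[{"dx":0,"dy":0,"dz":0,"rx":0,"ry":0,"rz":0,"hand":1},{"dx":0,"dy":0,"dz":0,"rx":0,"ry":0,"rz":0,"hand":1},{"dx":0,"dy":0,"dz":0,"rx":0,"ry":0,"rz":0,"hand":1},{"dx":0,"dy":0,"dz":0,"rx":0,"ry":0,"rz":0,"hand":1},{"dx":0,"dy":0,"dz":0,"rx":0,"ry":0,"rz":0,"hand":1}]'

```text
t: 6.72
eef_pos: [0.4743, -0.3058, 0.1015]
eef_rot: [[0.272, 0.962, -0.0], [0.962, -0.272, 0.0], [0.0, -0.0, -1.0]]
ft_force: [0.1, -0.7, -0.2]
grip_width: -0.0001
grip_force: 0.0
```

```bash
python3 -c "
from plan import *
o=get_obs();print(w2b(o['eef_pos']),o['ft_force'],o['grip_width'],o['t'])
for n in ['side','scene']:
  f=grab_frame(n)
  b=boxes_of(f,'tin')[0]; x,y,w,h=b['bbox']; print(n,b['score'],w2b(onz(f,x+w/2,y+h/2,.087)))
"
```

```text
[-0.05225448 -0.06699539  0.10151266] [ 0.09493876 -0.66036401 -0.1808245 ] -7.554956453754596e-05 6.7167
side 0.85 [-0.18942484 -0.07148608  0.087     ]
scene 0.77 [-0.09427292 -0.15062813  0.087     ]
```

Over the press point. I'll lower most of the way, then press slowly.

Emit:
apply_moves --plan '[{"dx":0,"dy":0,"dz":0.07,"rx":0,"ry":0,"rz":0,"hand":1},{"dx":0,"dy":0,"dz":0.07,"rx":0,"ry":0,"rz":0,"hand":1},{"dx":0,"dy":0,"dz":0.06,"rx":0,"ry":0,"rz":0,"hand":1},{"dx":0,"dy":0,"dz":0.02,"rx":0,"ry":0,"rz":0,"hand":1},{"dx":0,"dy":0,"dz":0.02,"rx":0,"ry":0,"rz":0,"hand":1}]'

```text
t: 7.33
eef_pos: [0.4733, -0.3059, 0.0645]
eef_rot: [[0.273, 0.962, -0.002], [0.962, -0.273, 0.001], [0.001, -0.002, -1.0]]
ft_force: [-1.2, 1.0, 3.5]
grip_width: 0.0001
grip_force: 1.7
```

Emit:
apply_moves --plan '[{"dx":0,"dy":0,"dz":0.015,"rx":0,"ry":0,"rz":0,"hand":1},{"dx":0,"dy":0,"dz":0.015,"rx":0,"ry":0,"rz":0,"hand":1},{"dx":0,"dy":0,"dz":0,"rx":0,"ry":0,"rz":0,"hand":1}]'

```text
t: 7.58
eef_pos: [0.4735, -0.306, 0.0609]
eef_rot: [[0.273, 0.962, -0.001], [0.962, -0.273, 0.001], [0.0, -0.001, -1.0]]
ft_force: [-2.5, 1.2, 2.7]
grip_width: -0.0
grip_force: 1.6
```

Emit:
apply_moves --plan '[{"dx":0,"dy":0,"dz":0.015,"rx":0,"ry":0,"rz":0,"hand":1},{"dx":0,"dy":0,"dz":0.01,"rx":0,"ry":0,"rz":0,"hand":1},{"dx":0,"dy":0,"dz":0,"rx":0,"ry":0,"rz":0,"hand":1}]'

```text
t: 7.83
eef_pos: [0.4739, -0.3063, 0.0582]
eef_rot: [[0.272, 0.962, 0.0], [0.962, -0.272, -0.0], [-0.0, 0.0, -1.0]]
ft_force: [-6.8, 4.6, 21.3]
grip_width: -0.0005
grip_force: 10.7
```

Force has jumped to 21 N, so the lid is at the firm stop. Now rise quickly and clear.

Emit:
apply_moves --plan '[{"dx":0,"dy":0,"dz":-0.2,"rx":0,"ry":0,"rz":0,"hand":1},{"dx":0,"dy":0,"dz":-0.25,"rx":0,"ry":0,"rz":0,"hand":1},{"dx":0,"dy":0,"dz":-0.25,"rx":0,"ry":0,"rz":0,"hand":1},{"dx":0,"dy":0,"dz":-0.25,"rx":0,"ry":0,"rz":0,"hand":1},{"dx":0,"dy":0,"dz":-0.25,"rx":0,"ry":0,"rz":0,"hand":1}]'

```text
t: 8.25
eef_pos: [0.4739, -0.3064, 0.2396]
eef_rot: [[0.273, 0.962, 0.001], [0.962, -0.273, -0.0], [-0.0, 0.001, -1.0]]
ft_force: [2.5, -1.5, -0.4]
grip_width: -0.0003
grip_force: 0.0
```

Emit:
apply_moves --plan '[{"dx":-0.15,"dy":-0.1,"dz":0,"rx":0,"ry":0,"rz":0,"hand":1},{"dx":-0.15,"dy":-0.1,"dz":0,"rx":0,"ry":0,"rz":0,"hand":1},{"dx":-0.15,"dy":-0.1,"dz":0,"rx":0,"ry":0,"rz":0,"hand":1},{"dx":-0.15,"dy":0,"dz":0,"rx":0,"ry":0,"rz":0,"hand":1},{"dx":-0.15,"dy":0,"dz":0,"rx":0,"ry":0,"rz":0,"hand":1}]'

```text
t: 8.67
eef_pos: [0.3992, -0.4033, 0.2381]
eef_rot: [[0.273, 0.962, 0.001], [0.962, -0.273, -0.001], [-0.001, 0.001, -1.0]]
ft_force: [0.2, 0.1, 0.7]
grip_width: 0.0
grip_force: 0.0
```

Emit:
apply_moves --plan '[{"dx":0,"dy":0,"dz":0,"rx":0,"ry":0,"rz":0,"hand":1},{"dx":0,"dy":0,"dz":0,"rx":0,"ry":0,"rz":0,"hand":1},{"dx":0,"dy":0,"dz":0,"rx":0,"ry":0,"rz":0,"hand":1},{"dx":0,"dy":0,"dz":0,"rx":0,"ry":0,"rz":0,"hand":1},{"dx":0,"dy":0,"dz":0,"rx":0,"ry":0,"rz":0,"hand":1}]'

```text
t: 9.08
eef_pos: [0.4003, -0.4016, 0.2375]
eef_rot: [[0.272, 0.962, 0.0], [0.962, -0.272, 0.0], [0.0, -0.0, -1.0]]
ft_force: [0.4, -0.0, 0.5]
grip_width: 0.0002
grip_force: 0.0
```

Emit:
apply_moves --plan '[{"dx":0,"dy":0,"dz":0,"rx":0,"ry":0,"rz":0,"hand":1},{"dx":0,"dy":0,"dz":0,"rx":0,"ry":0,"rz":0,"hand":1},{"dx":0,"dy":0,"dz":0,"rx":0,"ry":0,"rz":0,"hand":1},{"dx":0,"dy":0,"dz":0,"rx":0,"ry":0,"rz":0,"hand":1},{"dx":0,"dy":0,"dz":0,"rx":0,"ry":0,"rz":0,"hand":1}]'

```text
t: 9.5
eef_pos: [0.4, -0.4022, 0.2375]
eef_rot: [[0.272, 0.962, 0.0], [0.962, -0.272, 0.0], [0.0, -0.0, -1.0]]
ft_force: [0.5, -0.5, 0.8]
grip_width: 0.0001
grip_force: 0.0
```

Emit:
apply_moves --plan '[{"dx":0,"dy":0,"dz":0,"rx":0,"ry":0,"rz":0,"hand":1},{"dx":0,"dy":0,"dz":0,"rx":0,"ry":0,"rz":0,"hand":1},{"dx":0,"dy":0,"dz":0,"rx":0,"ry":0,"rz":0,"hand":1},{"dx":0,"dy":0,"dz":0,"rx":0,"ry":0,"rz":0,"hand":1},{"dx":0,"dy":0,"dz":0,"rx":0,"ry":0,"rz":0,"hand":1}]'

```text
t: 9.92
eef_pos: [0.4, -0.4024, 0.2375]
eef_rot: [[0.273, 0.962, 0.0], [0.962, -0.273, -0.0], [0.0, 0.0, -1.0]]
ft_force: [0.8, -0.4, -0.4]
grip_width: -0.0001
grip_force: 0.0
```

```bash
python3 -c "
from plan import *
o=get_obs();print(w2b(o['eef_pos']),o['ft_force'],o['t'])
im=[grab_frame(n)['img'][...,::-1] for n in ('side','scene')]
cv2.imwrite('pics/z.png',np.hstack([cv2.resize(im[0][90:350,200:360],(320,520)),cv2.resize(im[1][130:310,80:450],(480,234)) if 0 else cv2.copyMakeBorder(cv2.resize(im[1][130:310,80:450],(480,234)),0,286,0,0,0)]))
"
```

```text
[-0.09739293 -0.18014536  0.2374512 ] [ 0.75901306 -0.41579309 -0.40848535] 9.9167
```

View pics/z.png

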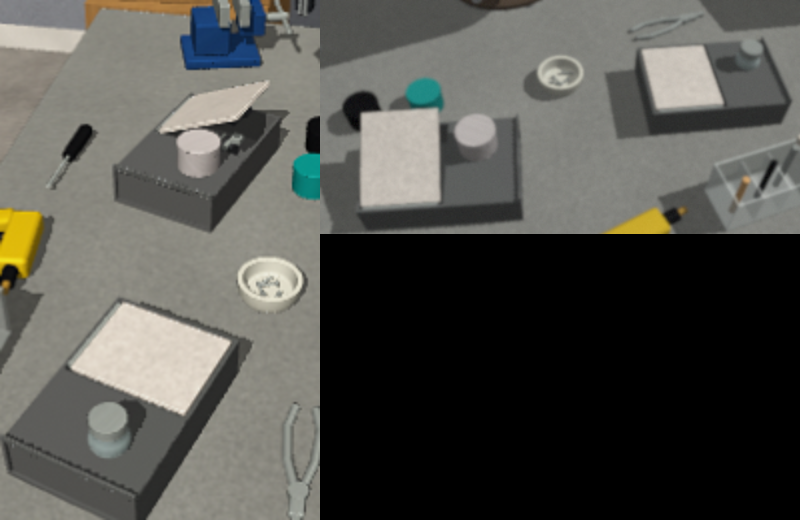

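The picture shows the lid ajar (215,105), the tin upright on the shelf (198,152), and the other box shut with its jar in place (side view). The fingers are clear, so I'm handing it in.

```bash
python3 -c "
from rig import *
print(close_job())"
```

```text
the job is handed in; nothing more can be done
None
```

I pushed the tin onto the shelf and pressed the lid so it sprang ajar; the other box stayed shut, and the job is handed in at about 10 s of the 51 s allowed (no verdict was returned).

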